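# Tip a blood-tube rocker to the index of a saddle angle gauge and hold it

### The arm

A 7-joint arm with a two-finger parallel gripper is mounted at the origin on the work surface. World frame = base frame: x ahead of the robot, y to its left, z up, the work surface at z = 0. Lengths are in mm, angles in rad, forces in N, time in s.
With the tool pointing down it reaches from about 400 to 850 mm from the base axis. Payload 4.5 kg.
Tool frame: the origin (TCP) lies midway between the tips of the shut fingers; the grasp point (between the pads) lies env.hold_point_z behind it (env.hold_point_z is the distance from the TCP to the grasp point, in mm); y points along the fingers, z is the direction in which the jaws open and shut, and the axes are right-handed (so a half turn about y gives the same grasp; the last joint's range is limited). The gripper opens to 88 mm and grips with 3 to 60 N. Pads are 18 mm wide; open, the fingers measure 123 mm over their backs; the gripper's body (75 mm by 187 mm) begins 45 mm behind the grasp point.
Start: joints at [-1.289, 0.689, -0.195, 1.565, 0.157, 0.902, -0.215], TCP at [153.273, 605.938, 238.743] pointing down, gripper open.
Joint ranges: [-3.01, 3.01], [-0.46, 2.08], [-1.47, 1.51], [0.13, 2.56], [-1, 4.14], [0.04, 2.09], [-2.66, 2.66]. Speed limits (rad/s): [2.57, 2.57, 3.14, 3.14, 3.14, 3.14, 3.14].

### API

Orientations are given as a rotation vector (axis times angle).
In Python, from rig import env gives the robot as it stands.
- The arm moves only by the tool send_rows, never from a script. Its argument "plan" is a list of rows, each a list of 3 entries, a list of its own where there are three numbers: the finger opening in mm, from 0 to 88.1, then the shift along the world's x, y, z in mm, then the turn, a rotation vector about the world's x, y, z in degrees. In form: [[hand, [tx, ty, tz], [wx, wy, wz]], ...]. A call has 1 to 10 rows; each row shifts and turns the commanded pose from where the row before left it; what a row does not reach is not made up. A row lasts 1/8 s, in which the tool goes at most 62.5 mm and 10.7 degrees, less where a joint would pass 70% of its speed; a pose out of reach is approached as far as the arm can. A call is refused whole if a number of a shift passes 62.5 or a number of a turn 10.7, either way. A call with a gripper value outside its range is refused whole. The fingers move at their own pace and stop on an object; "force" is the grip in N (left out, the last holds). Time passes only in rows, so rows that do not move let the fingers close. It gives the time, the measured TCP pose, the force and the opening at its end, in the units of the state.
- env.get_state(): the state, without advancing time (a new reading comes with each control period).
- env.snapshot(name): name is "side" or "top"; returns a dict with "color" (400x640x3 uint8, red, green, blue), "depth" (400x640 float32, mm along the optical axis (not along the pixel's ray), 0 where there is no reading), "vertical_fov" (degrees; the focal length in pixels is half the picture's height over the tangent of half this angle, whatever the lens; pixels are square), "cx", "cy" (the principal point, pixels), "k1" (the pictures are not rectified: a ray, as slopes to the right and down, at radius r is drawn at 1 + k1 r^2 times it, then the intrinsics apply), "eye" and "attitude" of the camera in the world. Camera axes: x right, y down, z forward; pixel columns grow to the right and rows downward; lengths in mm; the calibration is good to about 2 mm. A picture is of the moment at which its call begins.
- env.hand_in(): hands the job in, once; it reports no verdict.
The state is a dict: "time": time; "qpos": joint angles; "joint_velocities": joint speeds; "tau": joint torques, N m; "tool_pos": TCP position; "eef_rot": TCP orientation; "force": force on the tool from outside, world axes, zero at the start; "moment": the same for the moment, N m; "grip_width": finger opening in mm.
Only numpy, scipy, OpenCV 4.12 (cv2) and the standard library are available. Lean on these libraries where they do the work, as an engineer would, in place of code of your own. Each camera call takes 0.05 s, during which the arm holds its last target.

### The job

The blood-tube rocker's tilt stop is about to be set, with its drive disconnected. Take the dial angle gauge by its orange handle, set its grooved foot fully down astride the steel rail along the rocker platform (the dimpled mat is no true seat), on the raised half and with the dial facing away from the robot, and keeping your grip press the platform down with it until the hanging pointer settles on the red index mark. Finish while still holding it there, seated on the rail and pressing; do not lay the gauge over or disturb the tube rack, pipette and kit box.

Things in the scene. Friction and masses are not known exactly. Their poses are not given: they have to be found in the camera images.
- rocker: See-saw blood-tube rocker, fixed to the bench: cream housing 190 x 210 mm, 70 mm high, under an aluminium platform 220 x 320 mm. Origin: centre of its underside, on the bench; z up. The side with the dark blue panel and the rail is +x (away from the robot); the clamped blood tubes are on the +y half. The platform rocks on a level shaft along the rocker's x axis (see platform_shaft).
- platform_shaft (a point): Middle of the platform's hinge shaft, 105 mm above the rocker's origin. Axes turn with the platform: x along the shaft, away from the robot; y along the platform to its tube end; z square to it.
- platform (a joint): Platform tilt, rad, about the rocker's +x: 0 level, positive when its -y half (no tubes) is down. Let go, it rests on a stop at -0.16 with the -y half raised, even with the gauge standing on it: lifting the tubes takes 6 to 12 N in all at rail_spot, 3 N of it the gauge's own weight. Other stop +0.24. Little friction.
- rail_spot (a point): Middle of the top face of the steel rail, half way along the raised half; moves with the platform, at (95, -95, 50) mm from platform_shaft along its axes. x across the rail (away from the robot), y along it, z square to its top. Rail: straight bar 10 mm wide, 14 mm tall, 300 mm long, 18 mm clear above the plate. The gauge may sit up to 45 mm either way along the rail.
- gauge: Dial angle gauge, 0.3 kg, standing on its foot. Origin: centre of the foot's underside; x out of the white dial, y along the foot, z up. Aluminium foot 70 mm (y) x 28 mm (x); groove under it along y, 16 mm wide, 12 mm deep. Dark round housing 104 mm across, 20 mm thick, centre 69 mm up; dial on its +x face. On top an orange handle, 16 mm thick (x), 30 mm wide (y), from 120 to 159 mm up.
- gauge_seat (a point): Centre of the ceiling of the groove in the gauge's foot, 12 mm above the gauge's origin, axes as the gauge's; lies on top of the rail when seated.
- handle_grip (a point): Where to pinch the gauge's orange handle, across its 16 mm thickness (gauge x): 147 mm above the gauge's origin, 135 mm above the groove's ceiling. The gauge can pivot a little between the pads. Axes as the gauge's.
- pointer (a joint): Angle of the weighted dark blue pointer on the dial, rad; it hangs plumb from the dial's centre, swings freely (about 3 Hz) and settles in about two seconds. 0 with the gauge upright; seated on the rail, dial away from the robot, it settles at the value of the platform tilt.
- index (a joint): Where the red index mark (6.5 degrees wide, at the rim of the dial) is set on the dial, rad, in the same sense as the pointer: the pointer is on the mark when both values agree. Stiff, set beforehand between 0.08 and 0.18, so the tube-free half ends a little below level.
- pointer_tip (a point): Tip of the pointer, 41 mm from the dial centre, 12.5 mm in front of the gauge's mid-plane; z runs up along the pointer.
- index_mark (a point): Middle of the red index mark, 42 mm from the dial centre, on the face; z runs up towards the dial centre.
- tube_rack: Bystander: blue rack 62 x 130 mm, 90 mm high over its red-capped tubes; origin under its centre.
- pipette: Bystander: red and white pipette lying on the bench, 250 mm long along its y, 26 mm high; origin on its underside about mid-length.
- kit_box: Bystander: white carton with a red band, 90 x 120 x 65 mm; origin under its centre.
Not all that is in view belongs to the job. There is more than one size of the gauge; the one meant has the size given above.

How it is judged:
By the outcome, as a careful person would: the job done as asked, in the order asked, and still so for the second after the job is handed in, while the arm keeps its last pose, push and grip.
It also fails if it takes over 42 s, if anything falls off the work surface, if the arm or the gripper's body presses on something with over 40 N, if the wrist force passes 120 N, or if a joint passes its speed limit or range.

## Working session

There is one attempt and no reset: what is moved stays moved. The work goes in short steps, Python scripts to look and compute and a tool call to move; the robot and the scene stay as the last step left them, time stands still between calls to the robot, and variables do not carry over. Pictures are saved under pics/ and viewed, and the job is handed in when it is done.

Besides the shell and the picture viewer there is one more tool, called after "Emit:" by a JSON object that holds its "op" and its "data", one argument or row to a line. send_rows: Moves the arm, as the interface text tells. Its arguments: {"type":"object","properties":{"plan":{"type":"array","items":{"type":"array"}},"force":{"type":"number"}},"required":["plan"]}

```bash
ls; mkdir -p pics; cat > h.py <<'E'
import numpy as np, cv2
from scipy.spatial.transform import Rotation as R
from rig import env
def snap(n):
    s=env.snapshot(n); s['f']=200/np.tan(np.radians(s['vertical_fov'])/2); return s
def Rm(a):
    a=np.array(a,float)
    return a if a.shape==(3,3) else R.from_rotvec(a).as_matrix()
def ray(s,u,v):
    K=np.array([[s['f'],0,s['cx']],[0,s['f'],s['cy']],[0,0,1]])
    p=np.array([(u-s['cx'])/s['f'],(v-s['cy'])/s['f']]); q=p.copy()
    for _ in range(30): q=p/(1+s['k1']*(q@q))
    return q
def pt(s,u,v,d=None,z=None):
    q=ray(s,u,v); D=Rm(s['attitude'])@np.array([q[0],q[1],1]); e=np.array(s['eye'])
    if d is None and z is None: d=s['depth'][int(round(v)),int(round(u))]
    if z is not None: d=(z-e[2])/D[2]
    return e+d*D
def cloud(s):
    v,u=np.mgrid[0:400,0:640]; p=np.stack([(u-s['cx'])/s['f'],(v-s['cy'])/s['f']],-1); q=p.copy()
    for _ in range(30): q=p/(1+s['k1']*(q**2).sum(-1,keepdims=True))
    d=s['depth'][...,None]; c=np.concatenate([q,np.ones_like(q[...,:1])],-1)*d
    return c@Rm(s['attitude']).T+np.array(s['eye'])
def save(s,n,crop=None,k=1):
    c=s['color'][...,::-1]
    if crop: c=c[crop[1]:crop[3],crop[0]:crop[2]]
    if k!=1: c=cv2.resize(c,None,fx=k,fy=k,interpolation=cv2.INTER_CUBIC)
    cv2.imwrite('pics/'+n+'.png',c)
def proj(s,P):
    c=Rm(s['attitude']).T@(np.array(P)-np.array(s['eye'])); q=c[:2]/c[2]; q=q*(1+s['k1']*(q@q)); return q*s['f']+[s['cx'],s['cy']]
E
python3 - <<'E'
from h import *
for n in('side','top'):
    s=snap(n); save(s,n+'0'); np.save(n+'0.npy',s,allow_pickle=True)
    print(n,s['eye'],s['attitude'],s['f'],s['cx'],s['cy'],s['k1'])
print(env.get_state(),env.hold_point_z)
E
```

```text
pics
side [460.6038834  832.47947842 978.92388901] [-0.16552893  2.89087971 -1.13395412] 463.0221914711867 318.3471932208787 198.34722602973054 -0.08308072596758496
top [ 359.00172954   30.25190248 1408.65835842] [-2.12743479  2.1678897  -0.17778432] 448.95669801207964 321.1014915967666 204.96717482835612 -0.1105136862835349
{'time': 0.1, 'qpos': array([-1.28917498,  0.68987844, -0.19448683,  1.56617655,  0.15732802,
        0.90250896, -0.21509794]), 'joint_velocities': array([ 0.00052707, -0.0031969 , -0.00100715, -0.00109067, -0.00135455,
       -0.00064321, -0.00084151]), 'tau': array([-2.45489005e-03, -5.28501320e+01, -1.27148408e+00, -1.53836882e+01,
       -5.25997009e-02,  1.95162531e-03,  3.82453015e-05]), 'tool_pos': array([153.24270339, 605.37111201, 238.0198406 ]), 'eef_rot': array([-1.56361318,  0.19457052, -0.19451292]), 'force': array([0.23280198, 0.97177858, 0.94872493]), 'moment': array([-0.00155921,  0.02527187, -0.0290527 ]), 'grip_width': 88.50724054650215} 18.700000000000003
```

View pics/side0.png

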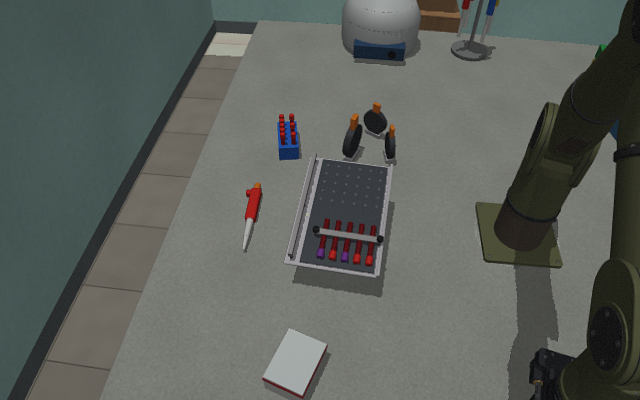

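View pics/top0.png

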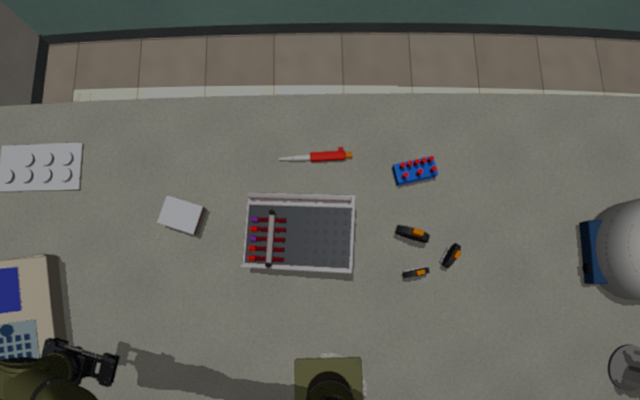

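Three gauges stand right of the rocker (top view about (412,234), (452,255) and (415,273)). I'll zoom in and measure them.

```bash
python3 - <<'E'
from h import *
s=np.load('side0.npy',allow_pickle=True).item(); t=np.load('top0.npy',allow_pickle=True).item()
a=cv2.resize(s['color'][90:170,330:410,::-1],(480,480),interpolation=cv2.INTER_CUBIC)
b=cv2.resize(t['color'][215:290,380:475,::-1],(608,480),interpolation=cv2.INTER_CUBIC)[:, :]
cv2.imwrite('pics/z1.png',a);cv2.imwrite('pics/z2.png',b)
for n,S in(('top',t),('side',s)):
    C=cloud(S); h=cv2.cvtColor(S['color'],cv2.COLOR_RGB2HSV)
    m=((h[...,0]>8)&(h[...,0]<22)&(h[...,1]>170)&(h[...,2]>110)).astype(np.uint8)
    k,l,st,ce=cv2.connectedComponentsWithStats(m)
    for i in range(1,k):
        if st[i,4]>15: 
            P=C[l==i]; print(n,ce[i].round(1),st[i],P.mean(0).round(),np.percentile(P,[2,98],axis=0).round().tolist(), (S['depth'][l==i]==0).sum())
# gauge clusters in top & side cloud: fused
P=np.concatenate([cloud(S)[S['depth']>0] for S in(s,t)])
m=(P[:,2]>20)&(P[:,2]<200)&(P[:,1]<-130)&(P[:,1]>-350)&(P[:,0]>150)&(P[:,0]<480)
Q=P[m]; print(len(Q))
from scipy.cluster.hierarchy import fcluster,linkage
l=fcluster(linkage(Q,'single'),15,'distance')
for i in set(l):
    q=Q[l==i]
    if len(q)<40: continue
    w,V=np.linalg.eigh(np.cov(q[:,:2].T)); e=(q[:,:2]-q[:,:2].mean(0))@V
    print(i,len(q),q.mean(0).round(),q.max(0).round(),'long',V[:,1].round(3),np.ptp(e,axis=0).round())
E
```

```text
top [348.  154.7] [345 153   7   5  31] [733. -78.  21.] [[726.0, -88.0, 13.0], [739.0, -69.0, 27.0]] 0
top [417.9 231.6] [413 228  11   8  56] [ 469. -253.  180.] [[461.0, -273.0, 148.0], [480.0, -244.0, 165.0]] 1
top [457.2 254. ] [455 251   6   7  28] [ 406. -379.  123.] [[397.0, -386.0, 118.0], [415.0, -372.0, 130.0]] 0
top [420.6 271.9] [417 270   8   5  32] [ 358. -269.  124.] [[352.0, -279.0, 119.0], [363.0, -258.0, 128.0]] 0
side [354.2 116.6] [351 114   7   6  31] [ 470. -256.  159.] [[462.0, -271.0, 157.0], [478.0, -245.0, 163.0]] 0
side [391.7 127.1] [390 125   4   5  16] [ 357. -267.  124.] [[353.0, -278.0, 120.0], [362.0, -259.0, 127.0]] 0
side [257.  185.1] [254 183   7   5  27] [732. -81.  21.] [[726.0, -92.0, 17.0], [740.0, -72.0, 26.0]] 0
1225
1 481 [ 356. -258.   80.] [ 372. -223.  128.] long [-0.256  0.967] [23. 88.]
2 744 [ 465. -255.   97.] [ 480. -204.  165.] long [0.302 0.953] [ 28. 108.]
```

View pics/z1.png

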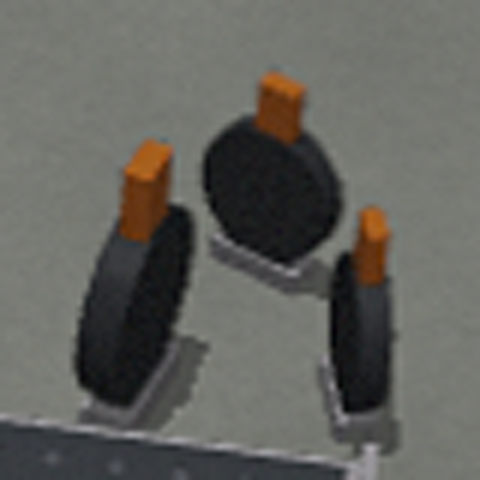

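View pics/z2.png

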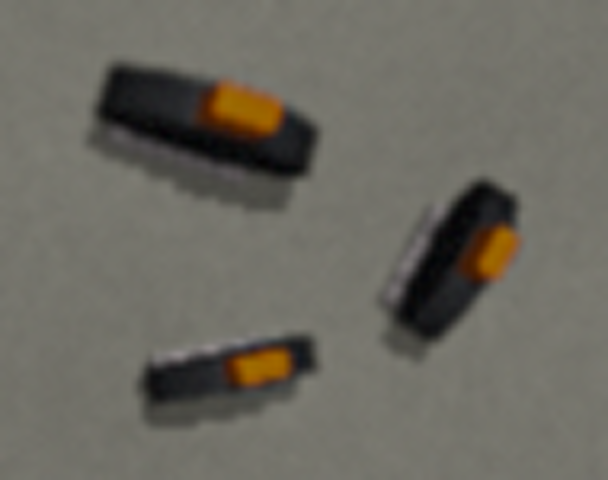

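```bash
cat > fit.py <<'E'
from h import *
def rocker(names=('side0','top0'),S=None,verbose=1):
    S=S or [np.load(n+'.npy',allow_pickle=True).item() for n in names]
    out=[]
    for s in S:
        C=cloud(s); col=s['color'].astype(int)
        m=(s['depth']>0)&(C[...,2]>60)&(C[...,2]<230)&(C[...,0]>380)&(C[...,0]<760)&(C[...,1]>-190)&(C[...,1]<250)
        out.append((C[m],col[m]))
    return S,out
if __name__=='__main__':
    S,o=rocker()
    for P,c in o:
        print(len(P),P.min(0).round(),P.max(0).round())
        # mat: dark bluish
        m=(c.max(1)<90)&(P[:,1]<60)
        Q=P[m]; 
        for _ in range(4):
            A=np.c_[Q[:,:2],np.ones(len(Q))]; k=np.linalg.lstsq(A,Q[:,2],rcond=None)[0]; r=Q[:,2]-A@k; Q=Q[abs(r)<max(2.5*r.std(),1.5)]
        print('mat plane',k,len(Q),r.std())
        h=P[:,2]-np.c_[P[:,:2],np.ones(len(P))]@k
        # rail: >22 above mat plane, light, far side
        x0=np.percentile(P[:,0],50)
        r=P[(h>22)&(h<50)&(P[:,0]>x0+40)&(c.min(1)>100)]
        print('rail',len(r),r.min(0).round(1),r.max(0).round(1))
        v=cv2.fitLine(r.astype(np.float32),cv2.DIST_HUBER,0,.01,.01).ravel(); print(v, np.percentile(h[(h>22)&(h<50)&(P[:,0]>x0+40)],[10,50,90]))
E
python3 fit.py
python3 - <<'E'
from h import *
for n,c in(('top',(230,180,370,285)),('side',(270,140,410,290))):
    s=np.load(n+'0.npy',allow_pickle=True).item(); save(s,'r'+n,c,4)
E
```

```text
9593 [380. -83.  89.] [600. 249. 181.]
mat plane [-1.33887012e-02 -1.57937162e-01  1.46728388e+02] 2614 1.7959159811407444
rail 396 [523.3 -68.8 129.6] [589.8 225.2 180.6]
[ 7.4430451e-02  9.8405081e-01 -1.6156749e-01  5.7619830e+02
  9.2645081e+01  1.5259236e+02] [25.415776   27.73002462 30.38171094]
8009 [380. -85.  91.] [602. 246. 182.]
mat plane [-1.35403141e-02 -1.57387528e-01  1.46282201e+02] 2591 2.399985577726527
rail 377 [525.2 -71.3 129.1] [591.5 225.9 182.1]
[ 7.6155141e-02  9.8533350e-01 -1.5270323e-01  5.7766571e+02
  7.0508705e+01  1.5536633e+02] [24.359699   27.85159415 31.70986192]
```

View pics/rtop.png

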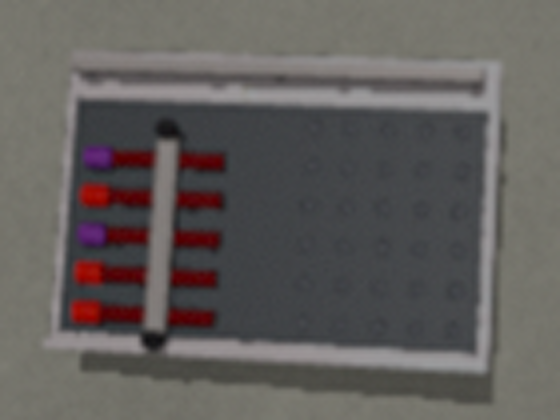

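View pics/rside.png

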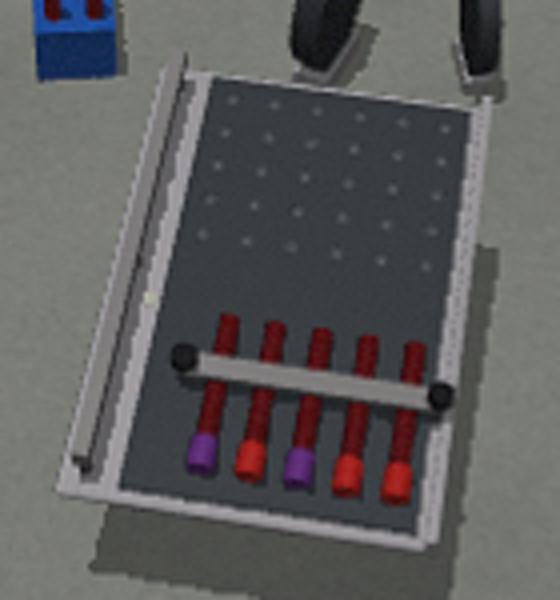

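```bash
cat > fit2.py <<'E'
from h import *
S=[np.load(n+'.npy',allow_pickle=True).item() for n in('side0','top0')]
for s in S:
    C=cloud(s)[s['depth']>0]; h=C[:,2]-(146.5-.0135*C[:,0]-.1577*C[:,1])
    m=(h>20)&(h<45)&(C[:,0]>555)&(C[:,0]<610)&(C[:,1]>-95)&(C[:,1]<240)
    r=C[m]
    for _ in range(5):
        k=np.polyfit(r[:,1],r[:,0],1); e=r[:,0]-np.polyval(k,r[:,1]); r=r[abs(e)<7]
    k3=np.polyfit(r[:,1],r[:,2],1)
    b=[]
    for y in np.arange(-60,220,30):
        q=r[(r[:,1]>y)&(r[:,1]<y+30)]; b.append((y+15,q[:,0].min().round(),q[:,0].max().round(),np.median(q[:,2]).round(1)))
    print('x(y)',k,'yaw',-np.degrees(np.arctan(k[0])),'z(y)',k3,'y range',r[:,1].min(),r[:,1].max(),'n',len(r),e.std()); print(b)
    # gauge face
    m=(abs(C[:,0]-467)<35)&(abs(C[:,1]+255)<60)&(C[:,2]>18)
    g=C[m]; low=g[g[:,2]<115]
    best=None; rng=np.random.default_rng(0)
    for a in np.radians(np.arange(-40,10,.5)):
        n=np.array([np.cos(a),np.sin(a)]); d=low[:,:2]@n; hh,ed=np.histogram(d,np.arange(d.min()-1,d.max()+3,1.0)); i=np.argmax(np.convolve(hh,[1,1,1],'same'))
        if best is None or hh[max(i-1,0):i+2].sum()>best[0]: best=(hh[max(i-1,0):i+2].sum(),np.degrees(a),ed[i]+.5,len(low))
    print('face',best)
    n=np.array([np.cos(np.radians(best[1])),np.sin(np.radians(best[1]))])
    f=low[abs(low[:,:2]@n-best[2])<3]; kk=np.polyfit(f[:,1],f[:,0],1); print('yaw dial',np.degrees(-np.arctan(kk[0])),'face pts y',f[:,1].min(),f[:,1].max())
    t=g[g[:,2]>153]; print('top',len(t),t.mean(0),cv2.minAreaRect(t[:,:2].astype(np.float32)))
    print('extent along',np.percentile(g[:,:2]@[-n[1],n[0]],[0,1,99,100]),'across',np.percentile(g[:,:2]@n,[0,1,99,100]))
E
python3 fit2.py
```

```text
x(y) [7.63295995e-02 5.68103116e+02] yaw -4.364900093808182 z(y) [-1.61610845e-01  1.66957590e+02] y range -68.84861669777649 227.44779988892458 n 497 3.190664424792371
[(np.int64(-45), np.float64(560.0), np.float64(571.0), np.float64(173.9)), (np.int64(-15), np.float64(562.0), np.float64(573.0), np.float64(169.6)), (np.int64(15), np.float64(564.0), np.float64(576.0), np.float64(165.3)), (np.int64(45), np.float64(567.0), np.float64(577.0), np.float64(160.4)), (np.int64(75), np.float64(569.0), np.float64(580.0), np.float64(154.6)), (np.int64(105), np.float64(571.0), np.float64(582.0), np.float64(150.2)), (np.int64(135), np.float64(573.0), np.float64(584.0), np.float64(145.4)), (np.int64(165), np.float64(575.0), np.float64(587.0), np.float64(140.8)), (np.int64(195), np.float64(578.0), np.float64(589.0), np.float64(135.2)), (np.int64(225), np.float64(579.0), np.float64(590.0), np.float64(130.9))]
face (np.int64(238), np.float64(-19.0), np.float64(518.302993032268), 427)
yaw dial -19.836801468846154 face pts y -306.2833101833695 -203.79920610012266
top 45 [ 468.7272362  -256.46995002  15
[... 894 characters left out ...]
.float64(587.0), np.float64(145.4)), (np.int64(165), np.float64(579.0), np.float64(589.0), np.float64(140.1)), (np.int64(195), np.float64(581.0), np.float64(591.0), np.float64(135.1)), (np.int64(225), np.float64(583.0), np.float64(591.0), np.float64(131.5))]
face (np.int64(149), np.float64(-19.0), np.float64(521.4394148712654), 290)
yaw dial -19.309357651785742 face pts y -305.71499008627944 -207.77157139415067
top 58 [ 472.90962544 -258.56336564  158.94663171] ((472.72857666015625, -259.37713623046875), (29.7879638671875, 15.382478713989258), 70.46082305908203)
extent along [-142.9779854  -140.73673014  -39.38606837  -38.56160604] across [516.93941487 517.80475756 542.92688575 543.85463262]
```

```bash
python3 - <<'E'
from h import *
st=env.get_state(); M=R.from_rotvec(st['eef_rot']).as_matrix(); print(M.round(3)); z=M[:,2]; print('jaw yaw',np.degrees(np.arctan2(z[1],z[0])),'y',M[:,1])
print(np.degrees(st['qpos']).round(1))
E
```

```text
[[ 0.969 -0.     0.245]
 [-0.245 -0.002  0.969]
 [ 0.    -1.    -0.002]]
jaw yaw 75.80444436235675 y [-2.31581557e-04 -1.56375509e-03 -9.99998751e-01]
[-73.9  39.5 -11.1  89.7   9.   51.7 -12.3]
```

Emit:
{"op": "send_rows", "data": {
  "plan": [
    [88,[42,-37,9],[0,0,-5.6]],
    [88,[42,-37,9],[0,0,-5.6]],
    [88,[42,-37,9],[0,0,-5.6]],
    [88,[42,-37,9],[0,0,-5.6]],
    [88,[42,-37,9],[0,0,-5.6]],
    [88,[42,-37,9],[0,0,-5.6]],
    [88,[42,-37,9],[0,0,-5.6]],
    [88,[3,-60,0],[0,0,-5.6]],
    [88,[3,-60,0],[0,0,-5.6]],
    [88,[3,-60,0],[0,0,-5.6]]
  ]
}}

```text
time: 1.35
tool_pos: [456.1, 164.9, 301.5]
eef_rot: [-1.352, 0.953, -0.953]
force: [0.2, 0.3, -0.3]
grip_width: 88.1
```

Emit:
{"op": "send_rows", "data": {
  "plan": [
    [88,[3,-60,0],[0,0,-5.6]],
    [88,[3,-60,0],[0,0,-5.6]],
    [88,[3,-60,0],[0,0,-5.6]],
    [88,[3,-60,0],[0,0,-5.6]],
    [88,[3,-60,0],[0,0,-5.6]],
    [88,[2,-60,0],[0,0,-5.6]],
    [88,[2,-6,-40],[0,0,-5.5]],
    [88,[0,0,-20],[0,0,0]],
    [88,[0,0,0],[0,0,0]]
  ]
}}

```text
time: 2.48
tool_pos: [474.1, -198.6, 240.3]
eef_rot: [-1.033, 1.456, -1.45]
force: [-0.2, -0.3, -1.1]
grip_width: 87.8
```

```bash
python3 - <<'E'
from h import *
st=env.get_state(); M=R.from_rotvec(st['eef_rot']).as_matrix(); z=M[:,2]; print(st['time'],st['tool_pos'],'jaw yaw',np.degrees(np.arctan2(z[1],z[0])),'y',M[:,1].round(4),np.degrees(st['qpos']).round(1),st['force'])
for n in('side','top'):
    s=snap(n); np.save(n+'1.npy',s,allow_pickle=True)
    p=proj(s,st['tool_pos']).astype(int); save(s,n+'1',(max(p[0]-75,0),max(p[1]-60,0),p[0]+75,p[1]+60),4); print(n,p)
E
```

```text
2.475 [ 474.05150704 -198.59597267  240.3007005 ] jaw yaw -19.298823684041746 y [-0.0039  0.0014 -1.    ] [  9.2  31.8  13.4 109.2 -10.8  40.5   9.6] [-0.23112004 -0.33668125 -1.07704374]
side [353 105]
top [402 227]
```

View pics/top1.png

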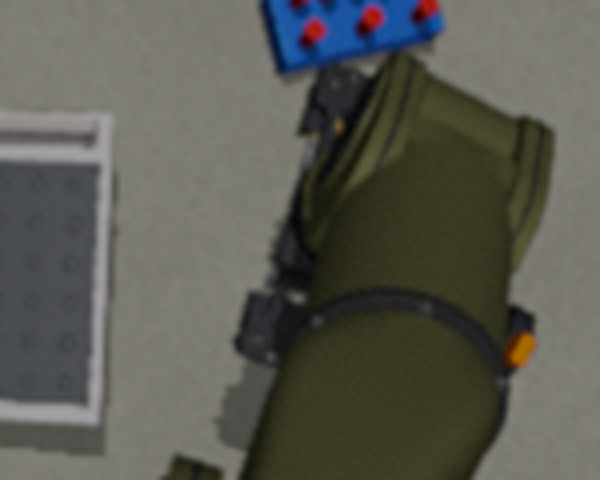

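View pics/side1.png

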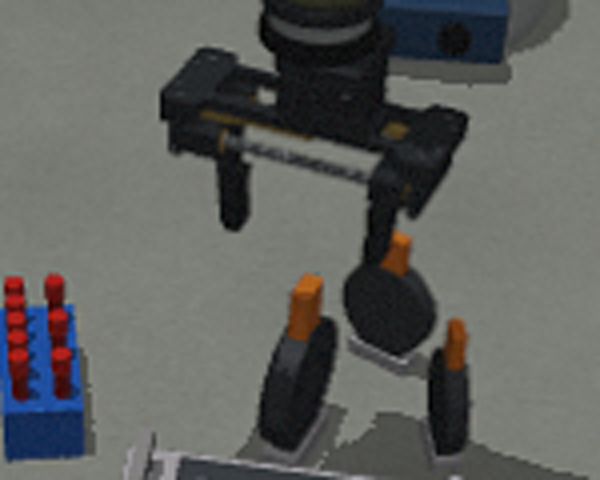

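Emit:
{"op": "send_rows", "data": {
  "plan": [
    [88,[-1,-60,0],[0,0,0]],
    [88,[-2,0,-15],[0,0,0]],
    [88,[0,0,0],[0,0,0]]
  ]
}}

```text
time: 2.95
tool_pos: [472.1, -259.1, 227.1]
eef_rot: [-1.03, 1.453, -1.453]
force: [0.2, 0.3, 0.1]
grip_width: 88.1
```

```bash
python3 - <<'E'
from h import *
st=env.get_state();  print(st['tool_pos'])
for n in('side','top'):
    s=snap(n); np.save(n+'2.npy',s,allow_pickle=True)
    p=proj(s,st['tool_pos']).astype(int); save(s,n+'2',(max(p[0]-60,0),max(p[1]-50,0),p[0]+60,p[1]+50),5); print(n,p)
E
```

```text
[ 472.06134241 -259.06059296  227.07887995]
side [354  96]
top [423 228]
```

View pics/top2.png

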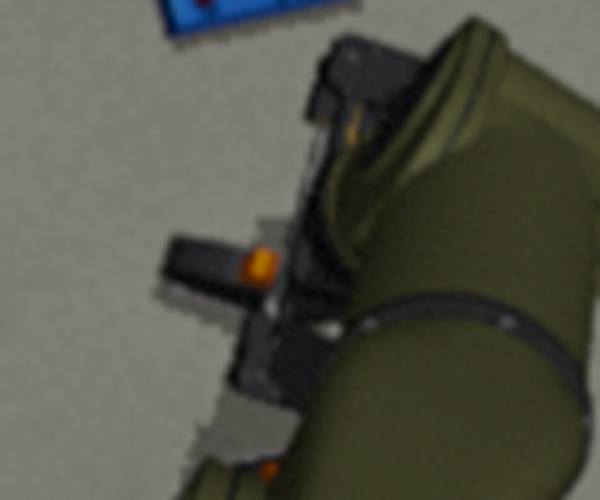

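View pics/side2.png

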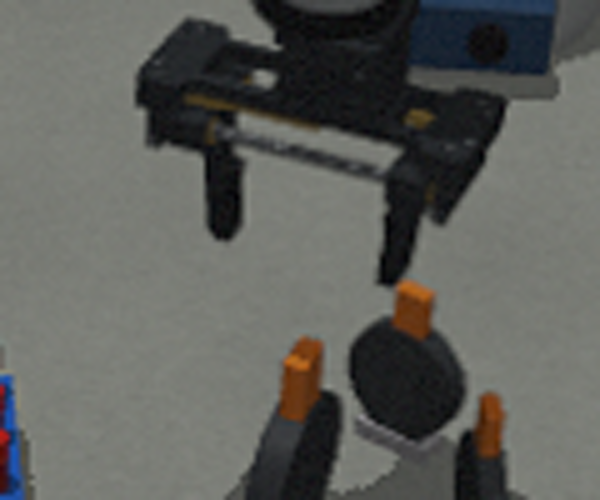

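The top-camera view shows the open hand above the gauge, with the handle at (260,265) in the crop. In the side view both fingertips straddle it. Going down to grasp.

Emit:
{"op": "send_rows", "data": {
  "plan": [
    [88,[-1,0,-40],[0,0,0]],
    [88,[0,0,-40],[0,0,0]],
    [88,[0,0,-19],[0,0,0]],
    [88,[0,0,0],[0,0,0]]
  ]
}}

```text
time: 3.55
tool_pos: [471.4, -257.9, 127.4]
eef_rot: [-1.032, 1.453, -1.45]
force: [0.1, 0.1, 0.6]
grip_width: 88.0
```

```bash
python3 - <<'E'
from h import *
st=env.get_state();  print(st['tool_pos'],st['force'])
for n in('side',):
    s=snap(n); np.save(n+'3.npy',s,allow_pickle=True)
    p=proj(s,st['tool_pos']).astype(int); save(s,n+'3',(max(p[0]-60,0),max(p[1]-50,0),p[0]+60,p[1]+50),5); print(n,p)
E
```

```text
[ 471.38248456 -257.89192834  127.351746  ] [0.11321661 0.07419544 0.61381196]
side [352 124]
```

View pics/side3.png

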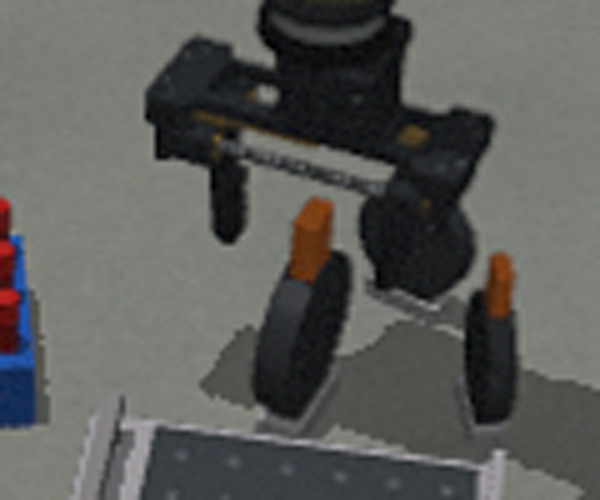

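Emit:
{"op": "send_rows", "data": {
  "plan": [
    [20,[0,0,0],[0,0,0]],
    [14,[0,0,0],[0,0,0]],
    [10,[0,0,0],[0,0,0]],
    [8,[0,0,0],[0,0,0]],
    [8,[0,0,0],[0,0,0]],
    [8,[0,0,0],[0,0,0]]
  ],
  "force": 15
}}

```text
time: 4.35
tool_pos: [471.3, -259.1, 127.7]
eef_rot: [-1.031, 1.453, -1.453]
force: [0.3, -0.7, -0.6]
grip_width: 30.2
```

Emit:
{"op": "send_rows", "data": {
  "plan": [
    [8,[0,0,0],[0,0,0]],
    [8,[0,0,0],[0,0,0]],
    [8,[0,0,0],[0,0,0]],
    [8,[0,0,0],[0,0,0]]
  ]
}}

```text
time: 4.85
tool_pos: [471.2, -259.1, 127.7]
eef_rot: [-1.031, 1.453, -1.453]
force: [0.2, 0.3, -0.8]
grip_width: 15.9
```

```bash
python3 - <<'E'
from h import *
st=env.get_state();  print(st['tool_pos'],st['force'],st['grip_width'])
for n in('side',):
    s=snap(n); np.save(n+'4.npy',s,allow_pickle=True)
    p=proj(s,st['tool_pos']).astype(int); save(s,n+'4',(max(p[0]-60,0),max(p[1]-50,0),p[0]+60,p[1]+50),5); print(n,p)
E
```

```text
[ 471.18801725 -259.07053818  127.69430576] [ 0.22527503  0.33419257 -0.84820072] 15.856583431584255
side [353 124]
```

View pics/side4.png

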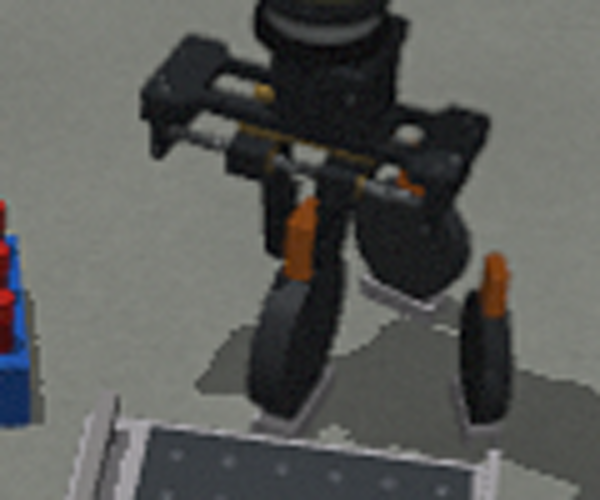

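Emit:
{"op": "send_rows", "data": {
  "plan": [
    [8,[0,0,20],[0,0,0]],
    [8,[0,0,40],[0,0,0]],
    [8,[0,0,60],[0,0,0]],
    [8,[0,0,60],[0,0,0]],
    [8,[0,0,40],[0,0,0]],
    [8,[-2,42,10],[0,0,10]],
    [8,[-2,42,10],[0,0,10]],
    [8,[-2,42,10],[0,0,10]],
    [8,[-2,42,10],[0,0,10]],
    [8,[-2,42,10],[0,0,10]]
  ],
  "force": 30
}}

```text
time: 6.15
tool_pos: [460.3, -47.7, 397.5]
eef_rot: [-1.419, 0.803, -0.801]
force: [1.7, 0.5, -3.1]
grip_width: 15.9
```

Emit:
{"op": "send_rows", "data": {
  "plan": [
    [8,[-2,42,10],[0,0,10]],
    [8,[-2,42,10],[0,0,10]],
    [8,[-2,42,10],[0,0,10]],
    [8,[-2,42,10],[0,0,10]],
    [8,[-2,42,10],[0,0,10]],
    [8,[-2,30,0],[0,0,9.3]],
    [8,[0,10,0],[0,0,0]],
    [8,[0,0,0],[0,0,0]],
    [8,[0,0,0],[0,0,0]]
  ]
}}

```text
time: 7.28
tool_pos: [449.5, 199.0, 447.4]
eef_rot: [-1.572, 0.004, -0.003]
force: [0.2, -0.0, -2.6]
grip_width: 15.6
```

```bash
python3 - <<'E'
from h import *
st=env.get_state();  M=R.from_rotvec(st['eef_rot']).as_matrix();print(st['time'],st['tool_pos'],M.round(3),st['force'],st['grip_width'],np.degrees(st['qpos']).round())
for n in('side',):
    s=snap(n); np.save(n+'5.npy',s,allow_pickle=True)
    p=proj(s,st['tool_pos']-[0,0,60]).astype(int); save(s,n+'5',(max(p[0]-60,0),max(p[1]-50,0),p[0]+60,p[1]+50),6); print(n,p)
E
```

```text
7.275 [449.51326561 199.01153582 447.41685235] [[ 1.    -0.001  0.004]
 [-0.004 -0.002  1.   ]
 [-0.001 -1.    -0.002]] [ 2.39794408e-01 -2.03987468e-03 -2.57131217e+00] 15.565474580348287 [-18.  18. -17.  92.   5.  72.  55.]
side [358 166]
```

View pics/side5.png

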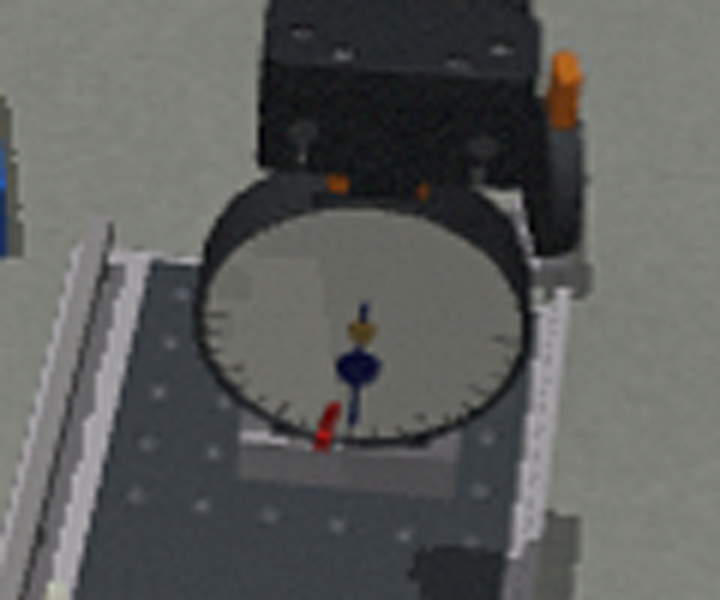

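```bash
python3 - <<'E'
from h import *
s=np.load('side5.npy',allow_pickle=True).item(); st=env.get_state()
M=R.from_rotvec(st['eef_rot']).as_matrix(); n=M[:,2]; T=st['tool_pos']
def onp(u,v,off):
    q=ray(s,u,v); D=Rm(s['attitude'])@np.array([q[0],q[1],1]); e=np.array(s['eye']); p=T+n*off
    return e+D*((p-e)@n)/(D@n)
up=np.array([0,0,1.]); gy=np.cross(up,n); gy/=np.linalg.norm(gy); up=np.cross(n,gy)
def c2(P): return np.array([(P-T)@gy,(P-T)@up])
c=s['color'].astype(int); h=cv2.cvtColor(s['color'],cv2.COLOR_RGB2HSV)
x0,y0=298,116
sub=np.zeros((400,640),bool); sub[y0+25:y0+85,x0+30:x0+92]=1
red=sub&(c[...,0]>110)&(c[...,1]<80)&(c[...,2]<80)
blue=sub&(c[...,2]>c[...,0]+25)&(c[...,0]<120)
face=sub&(c.min(-1)>85)
def pts(m,off,w=None):
    v,u=np.nonzero(m); return np.array([c2(onp(a,b,off)) for a,b in zip(u,v)])
r=pts(red,10); b=pts(blue,12.5)
print('red',len(r),r.mean(0),r.min(0),r.max(0)); print('blue',len(b),b.mean(0),b.min(0),b.max(0))
# housing rim: ellipse of dial face -> use dark ring outline of front: contour of face largest comp
k,l,stt,ce=cv2.connectedComponentsWithStats(((face|red|blue)).astype(np.uint8)); 
i=l[y0+45,x0+75]; m=(l==i).astype(np.uint8); print(stt[i])
cs,_=cv2.findContours(m,cv2.RETR_EXTERNAL,cv2.CHAIN_APPROX_NONE); ct=max(cs,key=len)[:,0]
E_=np.array([c2(onp(a,b,10)) for a,b in ct])
ang=np.arctan2(E_[:,1]-E_[:,1].mean(),E_[:,0]-E_[:,0].mean())
sel=E_[(E_[:,1]>-100)]
A=np.c_[2*sel,np.ones(len(sel))]; k=np.linalg.lstsq(A,(sel**2).sum(1),rcond=None)[0]; rad=np.sqrt(k[2]+k[:2]@k[:2]); print('circle',k[:2],rad, 'ymin/max',E_.min(0),E_.max(0))
np.set_printoptions(suppress=True)
w,V=np.linalg.eigh(np.cov(b.T)); print('pointer dir',V[:,1],np.degrees(np.arctan2(V[0,1],V[1,1])))
w,V=np.linalg.eigh(np.cov(r.T)); print('red dir',V[:,1])
ys,xs=np.nonzero(face)
for cc in [k[:2], [0,18.7-78]]:
    d=r.mean(0)-cc; print('red angle wrt',cc, np.arctan2(-d[0],-d[1]),np.hypot(*d)); d=b.mean(0)-cc; print('  pointer',np.arctan2(-d[0],-d[1]),np.hypot(*d))
# foot edge: mask of foot pixels, print lower edge
for u in range(x0+40,x0+78,3):
    print(u,[int(c[v,u].sum()/3) for v in range(y0+68,y0+90)])
# tones of dial hub: yellow
yel=sub&(c[...,0]>c[...,2]+40)&(c[...,0]<200)&(c[...,1]>70)&~red
print('hub',pts(yel,12.5).mean(0))
E
```

```text
red 4 [ -10.05772758 -103.51211566] [ -11.40050887 -107.77334047] [ -8.27576916 -93.71403918]
blue 26 [ -2.01999784 -74.30210843] [ -7.42904002 -95.8554706 ] [  3.50174538 -66.71328294]
[ 333  151   52   38 1435]
circle [ -1.43139933 -54.98710265] 43.520431768000684 ymin/max [ -48.00191811 -107.77334047] [ 46.3237545  -11.88160563]
pointer dir [0.05978713 0.99821115] 3.4275941517737314
red dir [0.16442375 0.9863898 ]
red angle wrt [ -1.43139933 -54.98710265] 0.17593281888143217 49.2858034954616
  pointer 0.030464211171013333 19.323972064432834
red angle wrt [0, -59.3] 0.22368133006373486 45.34169224014118
  pointer 0.13384261595448266 15.137491491867603
338 [76, 85, 88, 96, 135, 114, 80, 84, 84, 84, 85, 80, 64, 65, 64, 63, 63, 63, 64, 63, 65, 63]
341 [45, 53, 95, 104, 152, 129, 78, 81, 84, 81, 83, 82, 66, 64, 63, 63, 63, 72, 71, 57, 64, 65]
344 [71, 63, 37, 24, 80, 150, 74, 82, 82, 82, 83, 81, 72, 61, 63, 63, 64, 73, 68, 64, 64, 63]
347 [108, 107, 103, 48, 49, 98, 94, 81, 81, 85, 84, 85, 77, 64, 63, 64, 65, 65, 63, 63, 64, 65]
350 [109, 108, 103, 89, 54, 47, 68, 72, 80, 81, 84, 81, 8
[... 189 characters left out ...]
71, 62, 67, 66, 62, 63, 61, 57, 65]
359 [100, 103, 100, 97, 93, 34, 48, 89, 74, 77, 76, 76, 79, 75, 62, 65, 63, 63, 64, 66, 64, 62]
362 [100, 101, 101, 101, 100, 32, 65, 92, 75, 77, 76, 80, 74, 78, 65, 64, 63, 65, 65, 64, 61, 65]
365 [100, 102, 102, 98, 48, 34, 63, 101, 77, 75, 75, 77, 76, 78, 66, 63, 64, 64, 64, 66, 83, 101]
368 [98, 73, 91, 95, 23, 26, 53, 98, 79, 76, 77, 77, 76, 78, 73, 62, 64, 65, 65, 62, 64, 64]
371 [100, 96, 93, 24, 48, 98, 95, 96, 85, 76, 76, 78, 79, 78, 76, 62, 63, 64, 65, 65, 65, 65]
374 [98, 59, 28, 58, 87, 84, 83, 73, 72, 66, 66, 64, 63, 63, 62, 63, 64, 62, 64, 65, 64, 63]
hub nan<stdin>:38: RuntimeWarning: Mean of empty slice.
  ret = ret.dtype.type(ret / rcount)
```

Emit:
{"op": "send_rows", "data": {
  "plan": [
    [8,[0,40,22],[7,0,0]],
    [8,[0,40,22],[7,0,0]],
    [8,[0,40,22],[7,0,0]],
    [8,[0,40,22],[7,0,0]],
    [8,[0,40,22],[7,0,0]],
    [8,[0,0,0],[0,0,0]],
    [8,[0,0,0],[0,0,0]]
  ]
}}

```text
time: 8.2
tool_pos: [449.9, 398.9, 556.5]
eef_rot: [-0.964, 0.001, -0.001]
force: [-0.2, 0.1, -3.5]
grip_width: 15.5
```

```bash
python3 - <<'E'
from h import *
st=env.get_state();  M=R.from_rotvec(st['eef_rot']).as_matrix();print(st['time'],st['tool_pos'],M.round(3),st['grip_width'],np.degrees(st['qpos']).round())
s=snap('side'); s['st']=st; np.save('side6.npy',s,allow_pickle=True)
p=proj(s,st['tool_pos']+M[:,1]*60).astype(int); print(p,proj(s,st['tool_pos']+M[:,1]*59+M[:,2]*10)); save(s,'side6',(max(p[0]-60,0),max(p[1]-50,0),p[0]+60,p[1]+50),6); print(max(p[0]-60,0),max(p[1]-50,0))
E
```

```text
8.2 [449.85535623 398.90491569 556.52055412] [[ 1.     0.001  0.002]
 [-0.002  0.57   0.821]
 [-0.001 -0.821  0.57 ]] 15.48720176095808 [-13.  17. -26.  84. -23.  61.  61.]
[356 221] [356.29886611 222.54473271]
296 171
```

View pics/side6.png

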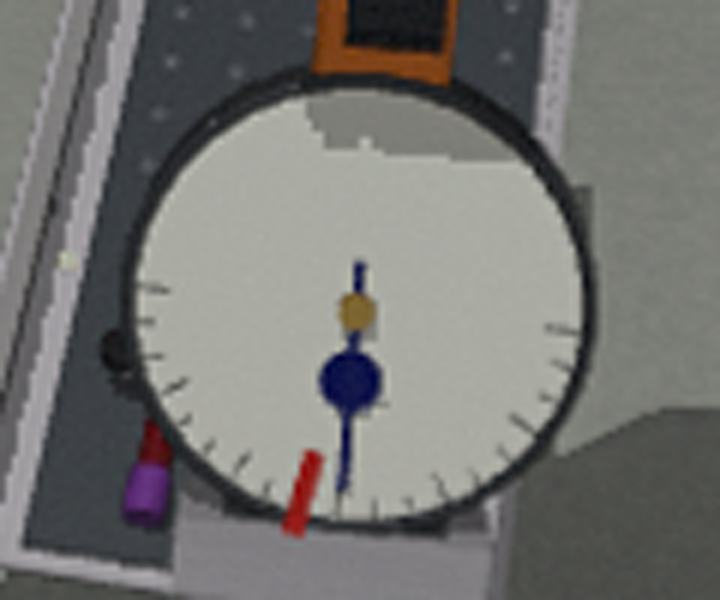

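```bash
python3 - <<'E'
from h import *
s=np.load('side6.npy',allow_pickle=True).item(); st=s['st']
M=R.from_rotvec(st['eef_rot']).as_matrix(); n=M[:,2]; T=st['tool_pos']
def c2(u,v,off):
    q=ray(s,u,v); D=Rm(s['attitude'])@np.array([q[0],q[1],1]); e=np.array(s['eye']); p=T+n*off
    P=e+D*((p-e)@n)/(D@n)-T; return np.array([P@-M[:,0],P@-M[:,1]])   # gauge y, gauge up
c=s['color'].astype(int)
sub=np.zeros((400,640),bool); sub[171+35:171+92,296+20:296+100]=1
red=sub&(c[...,0]>c[...,1]+50)&(c[...,0]>c[...,2]+50)&(np.mgrid[:400,:640][0]>171+70)
blue=sub&(c[...,2]>c[...,0]+30)
yel=sub&(c[...,0]>c[...,2]+35)&~red
def mean(m,off): 
    v,u=np.nonzero(m); print(m.sum(),u.mean()-296,v.mean()-171); return np.array([c2(a,b,off) for a,b in zip(u,v)])
r=mean(red,10); b=mean(blue,12.5); y=mean(yel,13)
print('red',r.mean(0),'blue',b.mean(0),'hub',y.mean(0))
cv=lambda a,b,o=10: c2(296+a/6-.42,171+b/6-.42,o)
# outer rim circle points by eye (crop px)
rim=np.array([cv(*p) for p in [(132,300),(597,300),(365,74),(555,455),(170,180),(560,180),(180,460)]])
A=np.c_[2*rim,np.ones(len(rim))]; k=np.linalg.lstsq(A,(rim**2).sum(1),rcond=None)[0]; print('rim',k[:2],np.sqrt(k[2]+k[:2]@k[:2]))
a=lambda p,o:np.arctan2(-(p-o)[0],-(p-o)[1])
L,Rr=cv(152,288),cv(563,330); print('ticks',L,Rr,'line ang',np.arctan2((Rr-L)[1],(Rr-L)[0]))
F1,F2=cv(175,566),cv(490,570)
for o in (k[:2],y.mean(0)):
    print('o',o,'red',a(r.mean(0),o),'r',np.hypot(*(r.mean(0)-o)),'blue',a(b.mean(0),o))
    print([(p,round(a(cv(*p),o),3)) for p in [(152,288),(145,321),(150,356),(175,386),(209,447),(242,462),(271,493),(375,508),(408,500),(440,487),(472,468),(522,425),(545,400),(566,370),(563,330)]])
w,V=np.linalg.eigh(np.cov(b.T)); v=V[:,1]*np.sign(V[1,1]); print('pointer dir',np.arctan2(v[0],v[1])); w,V=np.linalg.eigh(np.cov(r.T));v=V[:,1]*np.sign(V[1,1]); print('red dir',np.arctan2(v[0],v[1]))
E
```

```text
72 43.541666666666686 79.97222222222223
94 57.478723404255334 63.92553191489361
40 54.77499999999998 58.125
red [ -18.63755104 -100.13552746] blue [ -2.21463165 -75.44607399] hub [ -6.47761398 -67.85924511]
rim [ -0.10946728 -59.64703638] 51.91497458219126
ticks [-46.65146925 -58.02295261] [ 43.27600604 -59.02480628] line ang -0.011140224029019999
o [ -0.10946728 -59.64703638] red 0.42916732202591096 r 44.52648422620173 blue 0.1324660844650651
[((152, 288), np.float64(1.606)), ((145, 321), np.float64(1.445)), ((150, 356), np.float64(1.277)), ((175, 386), np.float64(1.102)), ((209, 447), np.float64(0.751)), ((242, 462), np.float64(0.58)), ((271, 493), np.float64(0.373)), ((375, 508), np.float64(-0.147)), ((408, 500), np.float64(-0.317)), ((440, 487), np.float64(-0.494)), ((472, 468), np.float64(-0.689)), ((522, 425), np.float64(-1.038)), ((545, 400), np.float64(-1.21)), ((566, 370), np.float64(-1.388)), ((563, 330), np.float64(-1.585))]
o [ -6.47761398 -67.85924511] red 0.36029990087338665 r 34.49090417831251 blue -0.5119278656679868
[((152, 288), np.float64(1.811)), ((145, 321), np.float64(1.625)), ((150, 356), np.float64(1.429)), ((175, 386), np.float64(1.227)), ((209, 447), np.float64(0.778)), ((242, 462), np.float64(0.554)), ((271, 493), np.float64(0.291)), ((375, 508), np.float64(-0.346)), ((408, 500), np.float64(-0.542)), ((440, 487), np.float64(-0.736)), ((472, 468), np.float64(-0.938)), ((522, 425), np.float64(-1.268)), ((545, 400), np.float64(-1.418)), ((566, 370), np.float64(-1.569)), ((563, 330), np.float64(-1.747))]
pointer dir 0.15763018990175257
red dir -1.3306483284277797
```

```bash
python3 - <<'E'
from h import *
s=np.load('side6.npy',allow_pickle=True).item(); st=s['st']
M=R.from_rotvec(st['eef_rot']).as_matrix(); n=M[:,2]; T=st['tool_pos']
def c2(u,v,off):
    q=ray(s,u,v); D=Rm(s['attitude'])@np.array([q[0],q[1],1]); e=np.array(s['eye']); p=T+n*off
    P=e+D*((p-e)@n)/(D@n)-T; return np.array([P@-M[:,0],P@-M[:,1]])
c=s['color'].astype(int); V_,U_=np.mgrid[:400,:640]; 
red=(U_>296+45)&(U_<296+56)&(V_>171+72)&(V_<171+92)
w=np.clip(c[...,0]-c[...,1:].max(-1)-20,0,100)*red
def wm(w,off):
    v,u=np.nonzero(w); P=np.array([c2(a,b,off) for a,b in zip(u,v)]); return np.average(P,axis=0,weights=w[w>0]),np.average(u,weights=w[w>0])-296,np.average(v,weights=w[w>0])-171
o=np.array([-.11,-59.65]); a=lambda p:np.arctan2(-(p-o)[0],-(p-o)[1])
p,*x=wm(w,10); print('red',p,x,a(p),np.hypot(*(p-o)))
bl=(U_>296+48)&(U_<296+70)&(V_>171+40)&(V_<171+85); wb=np.clip(c[...,2]-c[...,0]-20,0,100)*bl
p,*x=wm(wb,12.5); print('blue',p,x,a(p))
wt=wb*(V_>171+70); p,*x=wm(wt,12.5); print('tip part',p,x,a(p),np.hypot(*(p-o)))
ht=(U_>296+54)&(U_<296+65)&(V_>171+46)&(V_<171+58); wy=np.clip(c[...,0]-c[...,2]-25,0,100)*ht
p,*x=wm(wy,13.5); print('hub',p,x)
E
```

```text
red [  -9.83189422 -101.98441284] [np.float64(50.019257540603235), np.float64(81.9167053364269)] 0.22573137698076992 43.436364227527775
blue [ -1.83525184 -74.58028167] [np.float64(57.821363359707846), np.float64(63.326841144248334)] 0.11504363388860982
tip part [ -1.61498372 -90.95569648] [np.float64(56.88387096774193), np.float64(75.21935483870968)] 0.0480368146892967 31.341850744533836
hub [ -1.90697944 -58.15988022] [np.float64(58.872755659640916), np.float64(51.491803278688536)]
```

```bash
python3 - <<'E'
from h import *
from scipy.optimize import least_squares
s=np.load('side6.npy',allow_pickle=True).item(); st=s['st']
M=R.from_rotvec(st['eef_rot']).as_matrix(); n=M[:,2]; T=st['tool_pos']
def c2(u,v,off=10):
    q=ray(s,u,v); D=Rm(s['attitude'])@np.array([q[0],q[1],1]); e=np.array(s['eye']); p=T+n*off
    P=e+D*((p-e)@n)/(D@n)-T; return np.array([P@-M[:,0],P@-M[:,1]])
g=s['color'].astype(float).mean(-1)
P=[]
for a,b in [(152,288),(145,321),(150,356),(175,386),(209,447),(242,462),(271,493),(375,508),(408,500),(440,487),(472,468),(522,425),(545,400),(566,370),(563,330)]:
    u,v=296+a/6-.4,171+b/6-.4
    ui,vi=int(round(u)),int(round(v)); best=None
    W=[];
    for y in range(vi-2,vi+3):
        for x in range(ui-2,ui+3):
            q=c2(x,y); 
            rr=np.hypot(*(q-[-1.8,-58.4]))
            if 40<rr<46: W.append((max(0,155-g[y,x]),*q))
    W=np.array(W)
    if len(W) and W[:,0].sum()>20: P.append((*np.average(W[:,1:],axis=0,weights=W[:,0]),a,b))
P=np.array(P)
# weights may include rim; angle only used
def res(x):
    an=np.arctan2(-(P[:,0]-x[0]),-(P[:,1]-x[1]))-x[2]; st_=np.radians(10); k=np.round(an/st_); return (an-k*st_)
f=least_squares(lambda x:np.r_[res(x)],[-1.8,-58.4,.0],loss='soft_l1',f_scale=.02); print(f.x,f.fun.round(3))
# rim: sample rays from centre, find dial-face -> dark transition (inner edge), subpixel
E=[];
for th in np.radians(np.arange(0,360,6)):
    pr=None
    for rad in np.arange(44,53,.25):
        w=T+n*10-M[:,0]*(-1.8+rad*np.cos(th))-M[:,1]*(-58.4+rad*np.sin(th)); u,v=proj(s,w)
        val=cv2.getRectSubPix(g.astype(np.float32),(1,1),(float(u),float(v)))[0,0]
        if val<100: E.append((-1.8+rad*np.cos(th),-58.4+rad*np.sin(th),np.degrees(th))) ; break
E=np.array(E)
def rf(x): return np.hypot(E[:,0]-x[0],E[:,1]-x[1])-x[2]
r=least_squares(rf,[-1.8,-58.4,48],loss='soft_l1',f_scale=.4); print('rim',r.x, len(E), np.median(abs(r.fun)))
red=np.array([-9.83,-101.98]); tip=np.array([-1.61,-90.96]); a=lambda p,o:np.arctan2(-(p-o)[0],-(p-o)[1])
for o in (f.x[:2],r.x[:2],[-1.9,-58.2]): print(o,a(red,np.array(o)),a(tip,np.array(o)))
E
```

```text
[-1.60335156e+00 -5.84057698e+01  1.12980806e-02] [-0.005  0.003 -0.003  0.001  0.004  0.     0.01  -0.011 -0.003 -0.001
  0.001  0.004 -0.003  0.003]
rim [ -1.72878557 -58.46900632  48.71809414] 60 0.17859956665950705
[ -1.60335156 -58.40576983] 0.18659981944655749 0.00020422655593469306
[ -1.72878557 -58.46900632] 0.18407997543362015 -0.0036559375831182596
[-1.9, -58.2] 0.17919010329925383 -0.0088520276347909
```

Index is about 0.174 rad by the tick fit, which has millirad residuals. The mark is on the gauge's −y side, the right sense for a positive tilt. Now I'll move above the rail.

Emit:
{"op": "send_rows", "data": {
  "plan": [
    [8,[0,-40,-10],[-7,0,0]],
    [8,[0,-40,-10],[-7,0,0]],
    [8,[0,-40,-10],[-7,0,0]],
    [8,[0,-40,-10],[-7,0,0]],
    [8,[0,-40,-10],[-7,0,0]],
    [8,[13,-21,-10],[0,0,-10.4]],
    [8,[13,-21,-10],[0,0,-10.4]],
    [8,[13,-21,-10],[0,0,-10.4]],
    [8,[13,-21,-10],[0,0,-10.4]],
    [8,[13,-21,-10],[0,0,-10.4]]
  ]
}}

```text
time: 9.5
tool_pos: [514.7, 94.7, 457.4]
eef_rot: [-1.45, 0.714, -0.714]
force: [0.6, 0.1, -2.9]
grip_width: 15.5
```

Emit:
{"op": "send_rows", "data": {
  "plan": [
    [8,[13,-21,-20],[0,0,-10.4]],
    [8,[13,-21,-20],[0,0,-10.4]],
    [8,[13,-21,-20],[0,0,-10.4]],
    [8,[13,-21,-20],[0,0,-10.4]],
    [8,[4,0,-10],[-4.6,0.35,0]],
    [8,[0,0,-5],[-4.6,0.35,0]],
    [8,[0,0,0],[0,0,0]],
    [8,[0,0,0],[0,0,0]]
  ]
}}

```text
time: 10.5
tool_pos: [570.4, 11.2, 363.1]
eef_rot: [-1.301, 1.181, -1.372]
force: [-0.3, -0.1, -2.1]
grip_width: 15.9
```

```bash
cat > look.py <<'E'
import sys
from h import *
st=env.get_state();  M=R.from_rotvec(st['eef_rot']).as_matrix();print(st['time'],st['tool_pos'].round(1),M.round(3).tolist(),st['force'].round(1),st['grip_width'].round(1),np.degrees(st['qpos']).round())
z=M[:,2]; print('jaw yaw',np.degrees(np.arctan2(z[1],z[0])),'jaw elev',np.degrees(np.arcsin(z[2])),'up',-M[:,1], 'seat',(st['tool_pos']+115.7*M[:,1]).round(1))
for n in sys.argv[2].split(','):
    s=snap(n); s['st']=st; np.save(n+sys.argv[1]+'.npy',s,allow_pickle=True)
    p=proj(s,st['tool_pos']+M[:,1]*80).astype(int); o=(max(p[0]-70,0),max(p[1]-60,0)); save(s,n+sys.argv[1],(*o,p[0]+70,p[1]+60),5); print(n,'crop',o)
E
python3 look.py 7 side,top
```

```text
Traceback (most recent call last):
  File "look.py", line 3, in <module>
    st=env.get_state();  M=R.from_rotvec(st['eef_rot']).as_matrix();print(st['time'],st['tool_pos'].round(1),M.round(3).tolist(),st['force'].round(1),st['grip_width'].round(1),np.degrees(st['qpos']).round())
                                                                                                                                                      ^^^^^^^^^^^^^^^^^^^^^^
AttributeError: 'float' object has no attribute 'round'
```

```bash
sed -i "s/st\['grip_width'\].round(1)/round(st['grip_width'],1)/" look.py; python3 look.py 7 side,top
```

```text
10.5 [570.4  11.2 363.1] [[-0.063, -0.012, 0.998], [-0.985, -0.159, -0.064], [0.16, -0.987, -0.001]] [-0.3 -0.1 -2.1] 15.9 [-17.  29.  10.  89.   4.  65. -13.]
jaw yaw -3.672314326568667 jaw elev -0.07793246867272313 up [0.01156775 0.15927018 0.98716726] seat [569.1  -7.2 248.9]
side crop (np.int64(238), np.int64(76))
top crop (np.int64(257), np.int64(130))
```

View pics/side7.png

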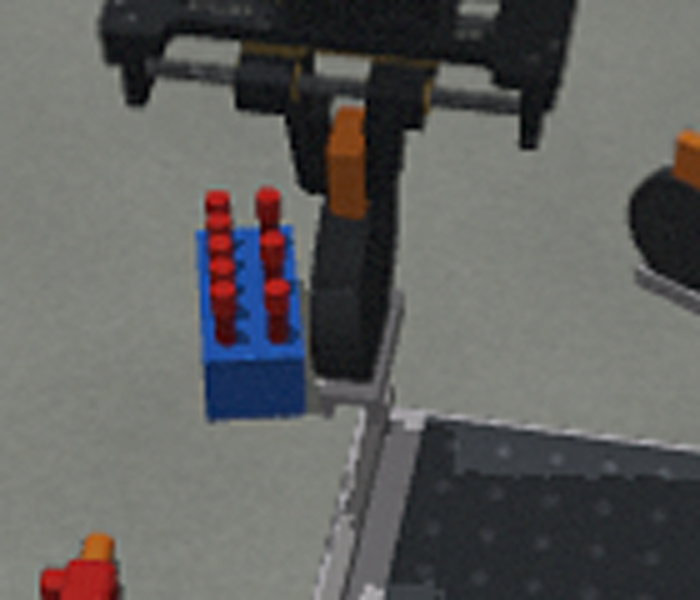

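View pics/top7.png

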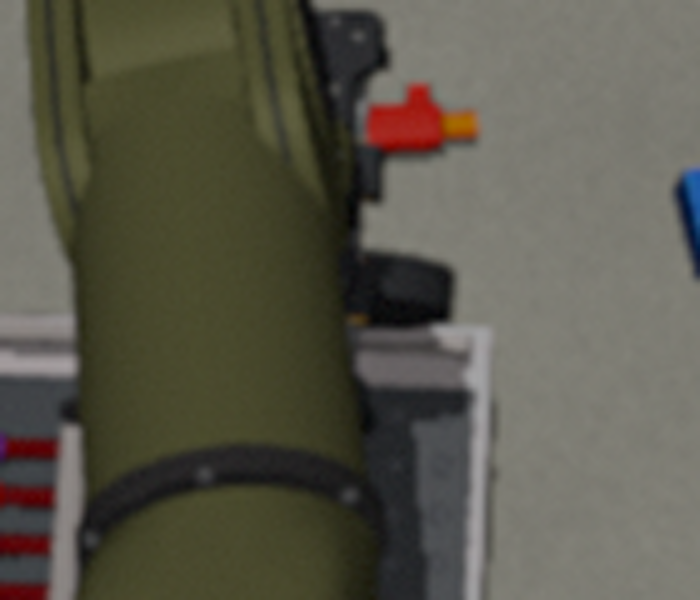

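Emit:
{"op": "send_rows", "data": {
  "plan": [
    [8,[0,-4,-29],[0,0,-0.6]],
    [8,[0,-5,-29],[0,0,0]],
    [8,[0,0,0],[0,0,0]],
    [8,[0,0,0],[0,0,0]]
  ]
}}

```text
time: 11.1
tool_pos: [571.1, 2.7, 306.1]
eef_rot: [-1.295, 1.188, -1.38]
force: [0.5, -0.1, -2.6]
grip_width: 15.9
```

```bash
python3 look.py 8 side
```

```text
11.1 [571.1   2.7 306.1] [[-0.073, -0.011, 0.997], [-0.984, -0.159, -0.074], [0.16, -0.987, 0.0]] [ 0.5 -0.1 -2.6] 15.9 [-16.  32.  10.  94.   4.  56. -14.]
jaw yaw -4.251021135141427 jaw elev 0.020248037386565193 up [0.01148215 0.15918008 0.98718279] seat [569.8 -15.8 191.8]
side crop (np.int64(239), np.int64(92))
```

View pics/side8.png

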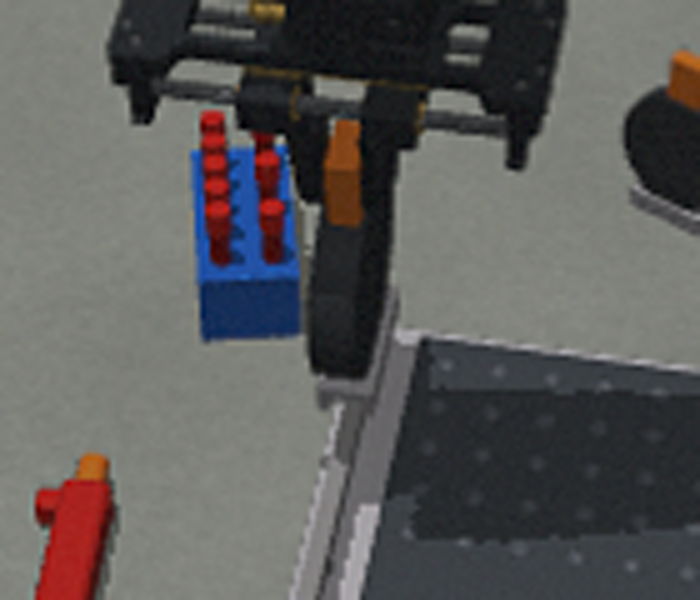

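```bash
python3 - <<'E'
from h import *
s=np.load('side8.npy',allow_pickle=True).item(); C=cloud(s); col=s['color'].astype(int)
st=s['st'];M=R.from_rotvec(st['eef_rot']).as_matrix(); T=st['tool_pos']
sub=np.zeros((400,640),bool); sub[92+55:92+85,239+58:239+85]=1
m=sub&(C[...,2]>150)&(col.min(-1)>70)&(np.ptp(col,axis=-1)<30)
P=C[m]; L=(P-T)@np.c_[M[:,2],-M[:,0],-M[:,1]]  # gauge x,y,z rel TCP
for i in np.argsort(L[:,2]):
    if -132<L[i,2]<-100: print(L[i].round(1),P[i].round(0))
sub[92+45:92+75,239+55:239+85]=1
h=sub&(col.max(-1)<70)&(C[...,2]>190); Q=(C[h]-T)@np.c_[M[:,2],-M[:,0],-M[:,1]]; print('housing',np.percentile(Q,[1,5,50,95,99],axis=0).round(1))
r=(C[...,2]>150)&(abs(C[...,0]-570)<20)&(C[...,1]>30)&(C[...,1]<120)&(C[...,2]-(146.5-.0135*C[...,0]-.1577*C[...,1])>20)
q=C[r]; print('rail x resid',np.percentile(q[:,0]-.0755*q[:,1],[2,50,98]))
E
```

```text
[ -11.9   31.4 -128.7] [560.  14. 174.]
[ -14.6   31.8 -127.6] [557.  15. 175.]
[ -15.3   22.3 -127.4] [556.   5. 177.]
[ -15.1  -32.7 -127.2] [552. -49. 186.]
[ -15.2  -18.8 -126.3] [553. -35. 184.]
[ -15.3    8.6 -124.5] [555.  -8. 182.]
[   6.3   28.3 -124.4] [578.  10. 179.]
[ -15.5   -3.6 -123.6] [554. -19. 185.]
[ -15.2  -32.7 -123.1] [552. -48. 190.]
[  -9.3   29.9 -123. ] [563.  13. 180.]
[ -15.1   -6.1 -122.8] [554. -22. 186.]
[   7.8   33.  -122.7] [580.  15. 180.]
[ -15.3  -18.8 -122.2] [553. -34. 188.]
[ -14.9   32.6 -122.2] [557.  16. 180.]
[ -14.7  -21.9 -122.2] [553. -37. 189.]
[ -12.6   33.6 -121.4] [560.  17. 181.]
[ -15.8   24.3 -120.5] [556.   9. 183.]
[   9.7   35.5 -119.9] [582.  18. 182.]
[ -15.2  -33.3 -119.8] [552. -48. 193.]
[   3.    30.6 -116.6] [575.  14. 186.]
[  -9.8   31.5 -116.6] [562.  16. 186.]
[ -15.3  -33.3 -115.8] [552. -47. 197.]
[ -15.4   34.4 -115.7] [557.  19. 186.]
[   5.1   32.1 -115. ] [577.  16. 187.]
[ -14.4  -38.4 -114.2] [553. -52. 199.]
[ -12.7   32.9 -114.1] [560.  18. 188.]
[  -0.    32.3 -113.7] [572.  16. 189.]
[ -11.3  -14.  -113.
[... 2382 characters left out ...]
 -1.9   27.6 -107.1] [570.  13. 196.]
[  -2.5   30.7 -107.1] [570.  16. 195.]
[ -12.5  -35.3 -106.9] [555. -48. 206.]
[ -11.9  -25.1 -106.8] [556. -38. 205.]
[ -15.3   19.4 -106.7] [556.   6. 198.]
[ -14.3  -12.4 -106.6] [555. -25. 203.]
[ -10.7  -31.3 -106.5] [557. -44. 206.]
[ -13.2  -31.8 -106.5] [554. -45. 206.]
[ -13.9  -28.3 -106.2] [554. -41. 206.]
[ -12.4   17.3 -106. ] [559.   4. 199.]
[  -0.4   32.3 -105.5] [572.  18. 197.]
[ -12.     2.  -105.3] [558. -11. 202.]
[ -13.4   -3.9 -104.4] [556. -17. 204.]
housing [[ -13.4  -35.3 -110.1]
 [ -11.6  -20.3  -93. ]
 [  -6.6   30.9  -40.4]
 [   8.6   49.8  -10.5]
 [  10.5   51.    -8.1]]
rail x resid [545.19985104 564.81459418 584.01849032]
```

Emit:
{"op": "send_rows", "data": {
  "plan": [
    [8,[-1,-1,-8],[0,0,0]],
    [8,[0,-1,-6],[0,0,0]],
    [8,[0,-1,-4],[0,0,0]],
    [8,[0,0,0],[0,0,0]]
  ],
  "force": 40
}}

```text
time: 11.65
tool_pos: [569.0, -0.2, 286.3]
eef_rot: [-1.299, 1.189, -1.378]
force: [0.3, 1.0, -3.3]
grip_width: 16.0
```

```bash
python3 look.py 9 side
```

```text
11.65 [ 5.690e+02 -2.000e-01  2.863e+02] [[-0.072, -0.015, 0.997], [-0.984, -0.16, -0.073], [0.161, -0.987, -0.003]] [ 0.3  1.  -3.3] 16.0 [-16.  33.  10.  96.   4.  54. -14.]
jaw yaw -4.21378101962375 jaw elev -0.16670430828122632 up [0.0146622  0.15992232 0.98702071] seat [567.3 -18.7 172.1]
side crop (np.int64(240), np.int64(97))
```

View pics/side9.png

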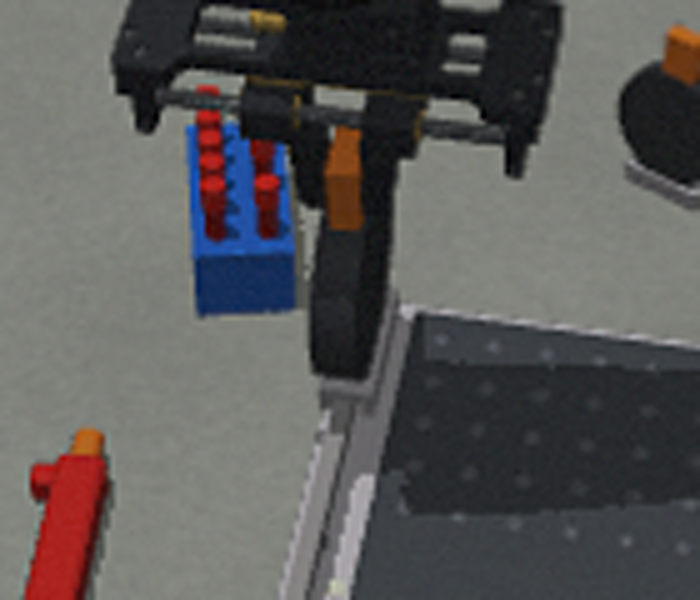

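Emit:
{"op": "send_rows", "data": {
  "plan": [
    [8,[0,-0.3,-2],[0,0,0]],
    [8,[0,-0.2,-1.5],[0,0,0]],
    [8,[0,0,0],[0,0,0]],
    [8,[0,0,0],[0,0,0]]
  ]
}}

```text
time: 12.2
tool_pos: [569.8, -0.7, 284.6]
eef_rot: [-1.296, 1.187, -1.38]
force: [-1.1, 0.0, 5.1]
grip_width: 15.9
```

Emit:
{"op": "send_rows", "data": {
  "plan": [
    [8,[-0.3,-3.5,-1.5],[1.19,-0.09,0]],
    [8,[-0.3,-3.5,-1.6],[1.19,-0.09,0]],
    [8,[-0.3,-3.5,-1.6],[1.19,-0.09,0]],
    [8,[-0.2,-3.5,-1.7],[1.19,-0.09,0]],
    [8,[-0.2,-3.4,-1.8],[1.19,-0.09,0]],
    [8,[-0.2,-3.4,-1.9],[1.19,-0.09,0]],
    [8,[-0.3,-3.4,-2.0],[1.19,-0.09,0]],
    [8,[-0.3,-3.4,-2.0],[1.19,-0.09,0]],
    [8,[0,0,0],[0,0,0]]
  ]
}}

```text
time: 13.32
tool_pos: [567.9, -29.4, 270.7]
eef_rot: [-1.168, 1.266, -1.261]
force: [-1.3, -0.4, 8.5]
grip_width: 15.8
```

```bash
cat > tilt.py <<'E'
from h import *
import sys
def tilt(n):
    s=snap(n); np.save(n+sys.argv[1]+'.npy',s,allow_pickle=True)
    C=cloud(s); c=s['color'].astype(int)
    # mat pixels: dark, non red, inside platform footprint
    m=(s['depth']>0)&(C[...,0]>400)&(C[...,0]<545)&(C[...,1]>-60)&(C[...,1]<75)&(C[...,2]>85)&(C[...,2]<180)&(np.ptp(c,axis=-1)<30)
    P=C[m]; best=None; rng=np.random.default_rng(0)
    for _ in range(300):
        q=P[rng.choice(len(P),3,False)]; nn=np.cross(q[1]-q[0],q[2]-q[0]); L=np.linalg.norm(nn)
        if L<500: continue
        nn/=L; nn*=np.sign(nn[2])
        if nn[2]<.9: continue
        k=(abs((P-q[0])@nn)<2.5); 
        if best is None or k.sum()>best.sum(): best=k
    Q=P[best]
    for _ in range(3):
        c0=Q.mean(0); nn=np.linalg.svd(Q-c0,full_matrices=False)[2][2]; nn*=np.sign(nn[2]); Q=P[abs((P-c0)@nn)<2.5]
    y=np.array([.075,.997,0]); 
    print(n,'tilt',np.arctan2(-nn@y,nn[2]),'n',nn.round(4),len(Q),len(P))
if __name__=='__main__':
    for n in('side','top'): tilt(n)
E
python3 tilt.py 10; python3 look.py 11 side
```

```text
side tilt -2.79517334086251e-05 n [ 7.e-04 -0.e+00  1.e+00] 1835 2150
top tilt -0.017129268882481764 n [-0.0026  0.0174  0.9998] 781 1188
13.425 [567.9 -29.1 271. ] [[-0.074, 0.001, 0.997], [-0.997, 0.005, -0.074], [-0.005, -1.0, 0.001]] [-2.3 -1.6  9.3] 15.7 [-4. 33.  4. 98. -3. 49. -3.]
jaw yaw -4.252709413294392 jaw elev 0.06303392876911827 up [-0.00147849 -0.00504734  0.99998617] seat [568.1 -28.5 155.3]
side crop (np.int64(240), np.int64(98))
```

View pics/side11.png

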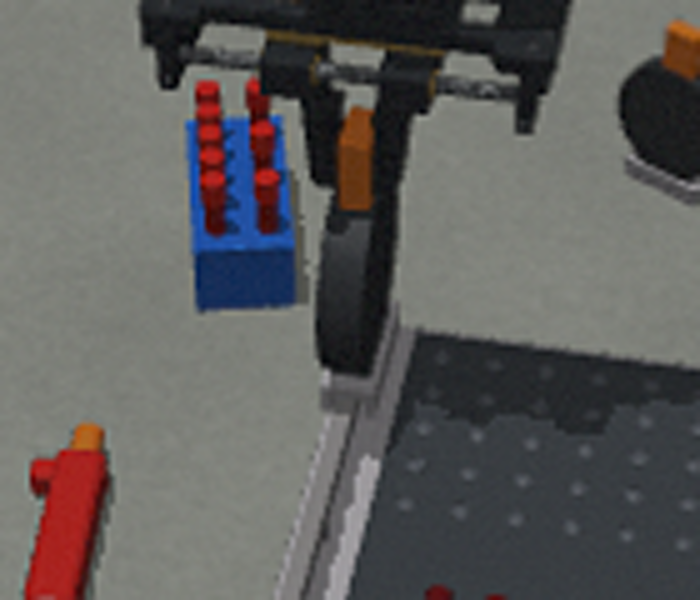

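Emit:
{"op": "send_rows", "data": {
  "plan": [
    [8,[-0.3,-3.4,-2.1],[1.19,-0.09,0]],
    [8,[-0.3,-3.4,-2.1],[1.19,-0.09,0]],
    [8,[-0.2,-3.4,-2.2],[1.19,-0.09,0]],
    [8,[-0.2,-3.3,-2.3],[1.19,-0.09,0]],
    [8,[-0.2,-3.3,-2.4],[1.19,-0.09,0]],
    [8,[-0.2,-3.3,-2.5],[1.19,-0.09,0]],
    [8,[-0.3,-3.3,-2.5],[1.19,-0.09,0]],
    [8,[-0.3,-3.3,-2.6],[1.19,-0.09,0]],
    [8,[0,0,0],[0,0,0]],
    [8,[0,0,0],[0,0,0]]
  ]
}}

```text
time: 14.72
tool_pos: [565.9, -55.9, 251.7]
eef_rot: [-1.041, 1.333, -1.138]
force: [-0.1, -1.7, 7.5]
grip_width: 15.8
```

```bash
python3 tilt.py 12; python3 look.py 13 side
```

```text
side tilt 0.16894489685490957 n [-0.0131 -0.1677  0.9858] 1642 1797
top tilt 0.17481413159037357 n [-0.0131 -0.1735  0.9848] 1491 2261
14.825 [566.  -55.8 251.8] [[-0.072, 0.014, 0.997], [-0.983, 0.169, -0.073], [-0.17, -0.985, 0.001]] [-1.6 -2.2  6.5] 15.6 [  9.  35.  -3.  99. -11.  47.   9.]
jaw yaw -4.214382071541438 jaw elev 0.07873071630884194 up [-0.01383414 -0.16931336  0.98546517] seat [567.6 -36.3 137.8]
side crop (np.int64(241), np.int64(99))
```

View pics/side13.png

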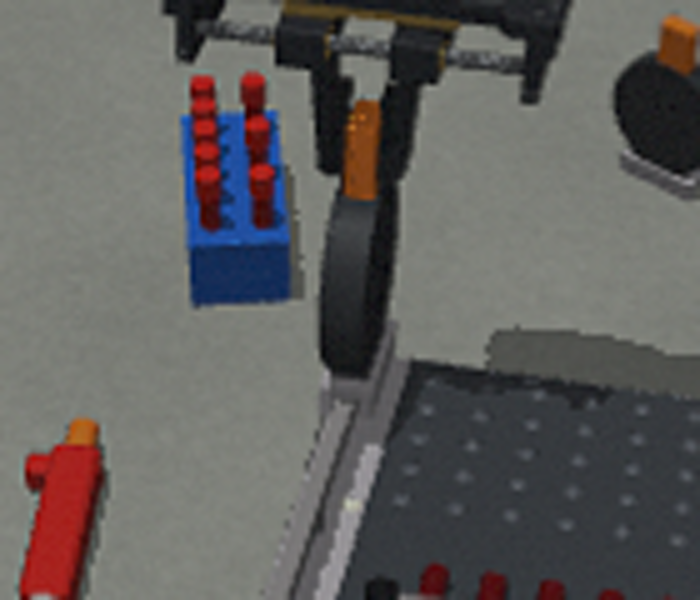

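Emit:
{"op": "send_rows", "data": {
  "plan": [
    [8,[0,0,0],[0,0,0]],
    [8,[0,0,0],[0,0,0]],
    [8,[0,0,0],[0,0,0]],
    [8,[0,0,0],[0,0,0]],
    [8,[0,0,0],[0,0,0]],
    [8,[0,0,0],[0,0,0]],
    [8,[0,0,0],[0,0,0]],
    [8,[0,0,0],[0,0,0]],
    [8,[0,0,0],[0,0,0]],
    [8,[0,0,0],[0,0,0]]
  ]
}}

```text
time: 16.12
tool_pos: [565.9, -55.8, 251.8]
eef_rot: [-1.041, 1.333, -1.138]
force: [-1.2, -1.1, 7.4]
grip_width: 15.8
```

Emit:
{"op": "send_rows", "data": {
  "plan": [
    [8,[0,0,0],[0,0,0]],
    [8,[0,0,0],[0,0,0]],
    [8,[0,0,0],[0,0,0]],
    [8,[0,0,0],[0,0,0]],
    [8,[0,0,0],[0,0,0]],
    [8,[0,0,0],[0,0,0]],
    [8,[0,0,0],[0,0,0]],
    [8,[0,0,0],[0,0,0]]
  ]
}}

```text
time: 17.12
tool_pos: [565.9, -55.8, 251.8]
eef_rot: [-1.041, 1.333, -1.138]
force: [-0.6, -2.3, 6.9]
grip_width: 15.6
```

```bash
python3 tilt.py 14; python3 look.py 15 side; python3 - <<'E'
from h import *
s=np.load('side15.npy',allow_pickle=True).item(); st=s['st'];M=R.from_rotvec(st['eef_rot']).as_matrix(); T=st['tool_pos']
C=cloud(s); L=(C-T)@np.c_[M[:,2],-M[:,0],-M[:,1]]; col=s['color'].astype(int)
f=(col.min(-1)>70)&(abs(L[...,1])<34)&(L[...,0]<-9)&(L[...,0]>-20)&(L[...,2]>-130)&(L[...,2]<-98)
P=L[f]; 
for a in range(-35,35,10):
    q=P[(P[:,1]>=a)&(P[:,1]<a+10)]
    if len(q): print(a,len(q),'z',q[:,2].min().round(1),q[:,2].max().round(1),'x',np.percentile(q[:,0],[10,50,90]).round(1))
h=(col.max(-1)<75)&(abs(L[...,0])<16)&(abs(L[...,1])<56)&(L[...,2]<0)&(L[...,2]>-115); q=L[h]; print('housing y ext',np.percentile(q[:,1],[2,98]))
E
python3 - <<'E'
from h import *
a=np.load('side0.npy',allow_pickle=True).item()['color'].astype(int); s=np.load('side15.npy',allow_pickle=True).item(); b=s['color'].astype(int)
for n,(x0,y0,x1,y1) in dict(rack=(270,105,305,165),pip=(235,175,268,255),kit=(255,320,335,400)).items(): print(n,abs(a[y0:y1,x0:x1]-b[y0:y1,x0:x1]).mean(), (abs(a[y0:y1,x0:x1]-b[y0:y1,x0:x1]).max(-1)>60).sum())
save(s,'final')
E
```

```text
side tilt 0.1680692540575948 n [-0.0114 -0.1669  0.9859] 1645 1795
top tilt 0.1676396441716205 n [-0.0123 -0.1664  0.986 ] 1467 2258
17.225 [566.  -55.8 251.8] [[-0.072, 0.014, 0.997], [-0.983, 0.169, -0.073], [-0.17, -0.985, 0.001]] [-1.5 -2.4  7.3] 15.5 [  8.  35.  -3.  99. -11.  47.   9.]
jaw yaw -4.2092324734401485 jaw elev 0.07705557698663142 up [-0.01378206 -0.16920593  0.98548435] seat [567.5 -36.2 137.8]
side crop (np.int64(241), np.int64(99))
-35 3 z -110.5 -102.7 x [-13.7 -11.9 -11.7]
-25 7 z -124.4 -108.0 x [-16.2 -15.4 -12.4]
-15 5 z -123.6 -108.2 x [-15.9 -14.6 -12.8]
-5 3 z -110.2 -107.8 x [-14.9 -14.4 -12.6]
5 4 z -123.7 -107.6 x [-15.7 -13.9 -13.1]
15 6 z -124.8 -108.7 x [-15.6 -12.8 -11.5]
25 12 z -126.9 -108.0 x [-15.4 -12.5  -9.9]
housing y ext [-43.73321414  51.662375  ]
rack 10.409206349206348 133
pip 4.601641414141414 0
kit 5.23734375 0
```

View pics/final.png

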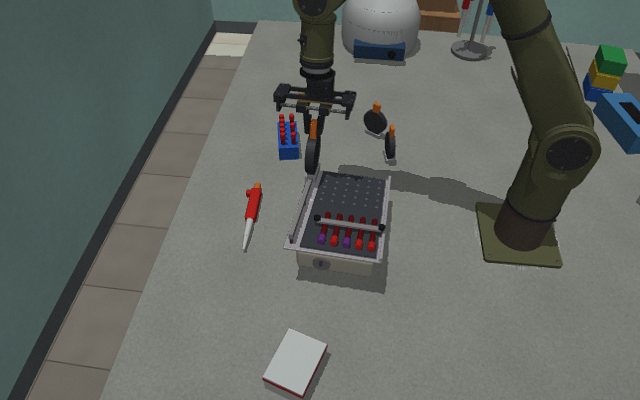

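Emit:
{"op": "send_rows", "data": {
  "plan": [
    [8,[0,-0.7,-0.6],[0.25,0,0]],
    [8,[0,0,0],[0,0,0]],
    [8,[0,0,0],[0,0,0]],
    [8,[0,0,0],[0,0,0]],
    [8,[0,0,0],[0,0,0]],
    [8,[0,0,0],[0,0,0]],
    [8,[0,0,0],[0,0,0]],
    [8,[0,0,0],[0,0,0]],
    [8,[0,0,0],[0,0,0]],
    [8,[0,0,0],[0,0,0]]
  ]
}}

```text
time: 18.52
tool_pos: [566.0, -56.5, 251.2]
eef_rot: [-1.038, 1.334, -1.135]
force: [-1.8, -2.9, 6.9]
grip_width: 15.4
```

```bash
python3 tilt.py 16; python3 look.py 17 side; python3 -c "
from rig import env
print(env.hand_in())"
```

```text
side tilt 0.17400488012163734 n [-0.0123 -0.1727  0.9849] 1626 1781
top tilt 0.1812359444360463 n [-0.0167 -0.1795  0.9836] 1481 2277
18.625 [566.  -56.5 251.2] [[-0.072, 0.014, 0.997], [-0.982, 0.174, -0.073], [-0.174, -0.985, 0.001]] [-1.6 -2.2  6.6] 15.1 [  9.  35.  -3.  99. -11.  47.   9.]
jaw yaw -4.208757076826833 jaw elev 0.06096342358810754 up [-0.0138207  -0.17353252  0.98473116] seat [567.6 -36.4 137.3]
side crop (np.int64(241), np.int64(99))
the job is handed in; nothing more can be done
None
```

The job is handed in at about 18.6 s. The gauge is astride the rail with its dial facing away from the robot, and the arm is still gripping it and pressing the platform down. I held up the full-size gauge (104 mm dial) to the side camera to read the index. I then seated it about mid-way along the raised half and rocked the platform down about its shaft.

**Last checks**
- **Index:** I read it at about 0.174 rad from the dial ticks. Other choices of dial centre gave about 0.17 to 0.18.
- **Platform tilt:** the side camera gave 0.174 and the tool lean was about 0.174. The top camera gave 0.181, and it scattered by about 0.01 from reading to reading because the arm partly blocks its view.
- **Pointer not seen:** the dial cannot be seen from either camera once seated, so I inferred that the pointer is on the mark from the platform tilt. I did not see it there.
- **Seating:** the groove height worked out from the tool is within about 1 mm of the rail top. The wrist feels about 7 N upward, which is roughly 10 N of pressing counting the gauge's weight.
- **Bystanders:** the pipette and kit box match the first picture. The rack's pixel check differed only because the gripper overlaps that crop, and by eye it has not moved.

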